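# Release the stay and shut the slide chest's drawer

### The job

The drawer of the lidded slide chest is held open by the steel stay beside its lid hinge. Lift that stay by its cross knob until it stands upright and leave it standing there, then push the drawer fully home. Leave the stay of the other chest, which has no lid, down and locked.

Things in the scene. Friction and masses are not known exactly. Their poses are not given: they have to be found in the camera images.
- stay_knob (a point): Centre of the lidded chest's stay's knob: a level steel bar 14 mm thick, 26 mm long along the point's y; pinch its two flat ends from above. While locked: 120 mm above the table, 35 mm above chest and drawer, 40 mm free beside each end; x level, pointing into the chest (drawer's closing direction), z up. Pivot: axis along y, 95 mm from the knob in +x and 26 mm in -z. The axes turn with the stay.
- lidded_stay (a joint): Angle of that stay, rad: 0 = down and locked, its foot behind the drawer's front so that the drawer cannot go in; grows as the knob is lifted up and over towards the chest's back; 1.57 = arm upright, stop at 1.7. Stiff pivot (about 1 N at the knob): stays where it is left. The stay stands beside the brass hinges at the left edge of the chest's lid, 60 mm left (+y) of the chest's middle.
- drawer_face (a point): Centre of the flat outer face of the lidded chest's drawer front, a wooden panel 180 wide, 75 high, 12 mm thick, from 8 to 83 mm above the table. x = closing direction (into the chest), y along the front to the left as the robot sees it, z up. Push anywhere on it, at or right of the middle to keep clear of the raised stay, which is 60 mm left of the middle.
- lidded_drawer (a joint): Travel of that drawer, m: about -0.005 at the start (open), 0.09 = fully home against its stop; grows as it is pushed in. About 1.5 N of friction; stays where it is left. Its varnished wooden chest, 170 deep, 180 wide, 85 mm high, faces the robot and is fixed; on its top lies a pale wooden lid 8 mm thick with two brass hinges along the left edge.
- plain_stay (a joint): Angle, rad, of the identical stay on the other chest, alike but with a bare top, no lid and no brass hinges: 0 = down and locked; leave it down. Either chest may be the left one; each stands about 160 mm to one side of the robot's middle line.

How it is judged:
By the outcome, as a careful person would: the job done as asked, in the order asked, and still so for the second after the job is handed in, with the robot touching nothing.
It also fails if it takes over 46 s, if anything falls off the work surface, if the arm or the gripper's body presses on something with over 40 N, if the wrist force passes 120 N, or if a joint passes its speed limit or range.

### The arm

A 7-joint arm with a two-finger parallel gripper is mounted at the origin on the work surface. World frame = base frame: x ahead of the robot, y to its left, z up, the work surface at z = 0. Lengths are in m, angles in rad, forces in N, time in s.
With the tool pointing down it reaches from about 0.375 to 0.925 m from the base axis. Payload 3.1 kg.
Tool frame: the origin (TCP) lies between the finger pads; the fingertips stand 19 mm ahead of it and the grasp point (between the pads) is the TCP; z points along the fingers, y is the direction in which the jaws open and shut (so a half turn about z gives the same grasp; the last joint's range is limited). The gripper opens to 85 mm and grips with 20 to 120 N. Pads are 22 mm wide; open, the fingers measure 114 mm over their backs; the gripper's body (76 mm by 85 mm) begins 54 mm behind the grasp point. The pads swing forward as they close: fully open they stand 13 mm farther back than shut.
Start: joints at [1.228, 0.383, 0.044, 1.598, -0.018, 1.161, -0.05], TCP at [0.158, -0.631, 0.25] pointing down, gripper open.
Joint ranges: [-2.61, 2.61], [-0.41, 2.15], [-1.48, 1.57], [0, 2.5], [-1.57, 4.71], [0.05, 1.97], [-2.85, 2.85]. Speed limits (rad/s): [2.79, 2.79, 3.14, 3.14, 3.14, 3.14, 3.14].

### API

Orientations are given as a unit quaternion [x, y, z, w].
In Python, from bench import move_ptp, movel, move_j, move_gripper, pause, inverse_kinematics, read_camera, camera_params, MotionError, sign_off, look_for, tip_of, read_time_s, read_qpos, read_joint_vel, read_effort, read_eef_pos, read_tcp_rot, read_ft_force, read_ft_torque, read_finger_gap gives the robot as it stands. Calls block until the motion is done:
- move_ptp(position, orientation): joint-space move of the TCP to a pose.
- movel(position, orientation=None, speed=0.15): straight line of the TCP; orientation=None keeps the orientation; speed is the mean speed in m/s.
- move_j(angles): joint-space move.
- move_gripper(opening, effort=None): finger opening in m; effort is the grip in N (None keeps the last); returns when the fingers have stopped.
- pause(seconds).
- inverse_kinematics(position, orientation): joint angles nearest the present ones, or None.
- read_camera(name): name is "scene" or "side" or "wrist"; returns the picture (420x560x3 uint8, red, green, blue); there is no depth.
- camera_params(name): a dict with "K" (3x3 intrinsics, pixels), "dist_coeffs" ([k1, k2, p1, p2, k3] as OpenCV has them; the pictures are not rectified), "camera_from_world" (4x4, takes a point from world to camera coordinates). Camera axes: x right, y down, z forward; pixel columns grow to the right and rows downward; lengths in m; the calibration is good to about 2 mm. A picture is of the moment at which its call begins: read the wrist's pose just before it. camera_params takes no time and is no camera call; for the wrist camera it gives the pose at the moment of the call.
A pose or a line that the arm cannot do raises MotionError and nothing moves.
- sign_off(): hands the job in, once; it reports no verdict.
Trained networks look in the newest picture that a camera, given by its name, has taken for a name from the list of things; names that differ only in an ending like _2 or _b are one class to them, and where a whole thing is asked for, a point or a joint stands for the part that bears it (a point fixed in the world has none). Each returns a list of dicts, best first, with "confidence" (0 to 1); they miss things now and then, are a little off and sometimes report something else, mostly with a low value. They report only what shows in the picture. A call takes as long as a camera call.
- look_for(camera, name): "at" ([column, row] in pixels, amid what is visible of it).
- tip_of(camera, name): "at" ([column, row] in pixels: a listed point, or the origin of a listed thing).
Readings, each from a call of its own:
- read_time_s(): time.
- read_qpos(): joint angles.
- read_joint_vel(): joint speeds.
- read_effort(): joint torques, N m.
- read_eef_pos(): TCP position.
- read_tcp_rot(): TCP orientation.
- read_ft_force(): force on the tool from outside, world axes, zero at the start.
- read_ft_torque(): the same for the moment, N m.
- read_finger_gap(): finger opening in m.
Only numpy, scipy, OpenCV 4.12 (cv2) and the standard library are available. Lean on these libraries where they do the work, as an engineer would, in place of code of your own. Each camera call takes 0.05 s, during which the arm holds its last target. There are 200 camera calls.

## Working session

There is one attempt and no reset: what is moved stays moved. The work goes in short steps, each a Python script; the robot and the scene stay as the last script left them, time stands still between calls to the robot, and variables do not carry over. Pictures are saved under pics/ and viewed, about 8 in all and at most 12, crops included, and the job is handed in when it is done.

```bash
ls; mkdir -p pics; python3 - <<'E'
from bench import *
import cv2,numpy as np
ims=[]
for c in ["scene","side"]:
    im=read_camera(c); cv2.imwrite(f"pics/{c}0.png",im[:,:,::-1])
    for n in ["stay_knob","drawer_face"]:
        print(c,n,[(np.round(d["at"],1).tolist(),round(d["confidence"],2)) for d in tip_of(c,n)[:4]])
    p=camera_params(c); T=np.linalg.inv(p["camera_from_world"]); print(T[:3,3].round(3),T[:3,2].round(2))
print(read_time_s(),read_tcp_rot(),read_eef_pos())
E
```

```text
pics
scene stay_knob [([397.2, 265.5], 0.73)]
scene drawer_face [([385.4, 262.1], 0.84)]
[0.967 0.513 0.711] [-0.46 -0.56 -0.68]
side stay_knob [([220.4, 142.0], 0.62)]
side drawer_face [([211.6, 187.4], 0.95)]
[ 0.271 -0.606  0.568] [ 0.33  0.75 -0.58]
0.3 [ 9.92512511e-01  1.22142162e-01 -7.75195576e-05 -4.49331122e-04] [ 0.15749052 -0.63032395  0.24977717]
```

View pics/scene0.png

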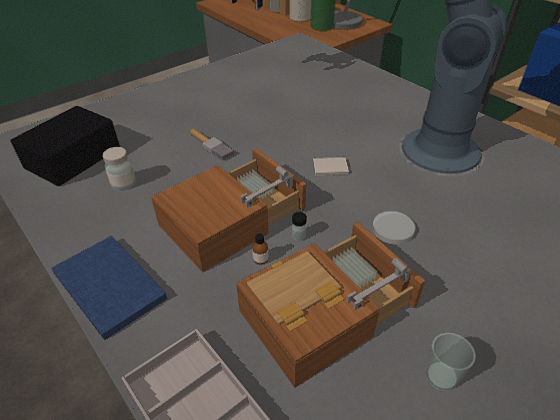

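View pics/side0.png

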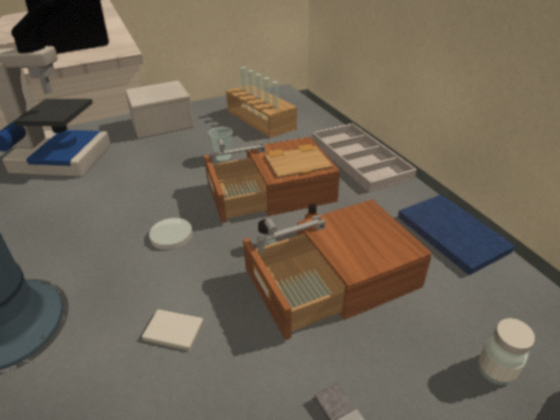

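The lidded chest is the left one (+y). Its knob is near (400,267) in scene and (221,146) in side, and its drawer front top edge runs about (361,227)–(421,281) in scene.

```bash
cat > h.py <<'E'
from bench import *
import cv2,numpy as np
from scipy.spatial.transform import Rotation as R
def ray(p,uv):
    n=cv2.undistortPoints(np.array([[uv]],float),p["K"],np.array(p["dist_coeffs"],float))[0,0]
    T=np.linalg.inv(p["camera_from_world"]); d=T[:3,:3]@np.array([*n,1]); return T[:3,3],d/np.linalg.norm(d)
def atz(p,uv,z):
    o,d=ray(p,uv); return o+d*(z-o[2])/d[2]
def tri(obs):
    A=0;b=0
    for p,uv in obs:
        o,d=ray(p,uv);M=np.eye(3)-np.outer(d,d);A=A+M;b=b+M@o
    return np.linalg.solve(A,b)
def proj(p,X):
    T=np.array(p["camera_from_world"]); return cv2.projectPoints(np.array(X,float).reshape(-1,3),cv2.Rodrigues(T[:3,:3])[0],T[:3,3],np.array(p["K"]),np.array(p["dist_coeffs"],float))[0][:,0]
E
python3 - <<'E'
from h import *
s,d=camera_params("scene"),camera_params("side")
print("knob tri",tri([(s,(397.2,265.5)),(d,(220.4,142))]),"face tri",tri([(s,(385.4,262.1)),(d,(211.6,187.4))]))
for uv in [(397.2,265.5),(402,268)]: print("scene@.12",atz(s,uv,.12))
print("side@.12",atz(d,(220.4,142),.12),atz(d,(222,147),.12))
a,b=atz(s,(361,227),.083),atz(s,(421,280),.083); print("edge",a,b,np.linalg.norm(b-a))
im=cv2.imread("pics/scene0.png")[215:385,225:435]
im2=cv2.imread("pics/side0.png")[130:225,195:345]
o=np.zeros((590,800,3),np.uint8)
x=cv2.resize(im,None,fx=2.2,fy=2.2,interpolation=2);o[:x.shape[0],:x.shape[1]]=x
y=cv2.resize(im2,None,fx=2.2,fy=2.2,interpolation=2);o[:y.shape[0],465:465+y.shape[1]]=y
cv2.imwrite("pics/crop.png",o)
E
```

```text
knob tri [0.49425668 0.24525111 0.12079465] face tri [0.44517922 0.18916822 0.04263371]
scene@.12 [0.49634783 0.24432444 0.12      ]
scene@.12 [0.4945224  0.25303565 0.12      ]
side@.12 [0.49326968 0.2497885  0.12      ] [0.48908001 0.22421244 0.12      ]
edge [0.44379892 0.11839624 0.083     ] [0.46128976 0.27534399 0.083     ] 0.15791935960801118
```

View pics/crop.png

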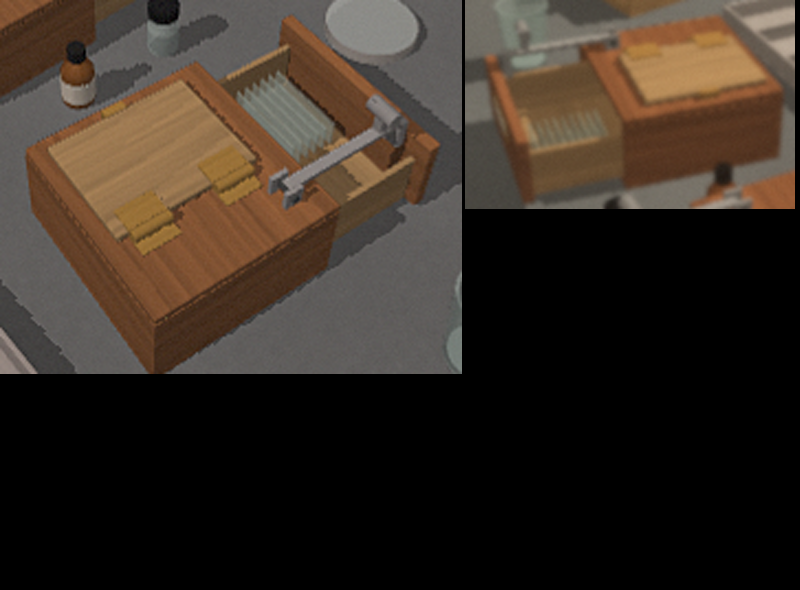

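The crop shows the lidded chest's top corners at scene pixels (238,284), (294,372), (379,312) and (314,244). The knob is at about (399,266), and brass hinges sit at the left edge of the lid. I'll get the yaw from the corners, then go look from above.

```bash
python3 - <<'E'
from h import *
s=camera_params("scene")
BR,BL,FL,FR=[atz(s,u,.085) for u in [(237.7,284),(294.5,371.8),(378.6,311.8),(314.5,244.5)]]
for n,a,b in [("front y",FR,FL),("back y",BR,BL)]: v=b-a;print(n,np.linalg.norm(v),np.degrees(np.arctan2(-v[0],v[1])))
for n,a,b in [("left x",FL,BL),("right x",FR,BR)]: v=b-a;print(n,np.linalg.norm(v),np.degrees(np.arctan2(v[1],v[0])))
a,b=atz(s,(360,222.7),.083),atz(s,(423.6,278.6),.083);v=b-a;print("drawer",a,b,np.linalg.norm(v),np.degrees(np.arctan2(-v[0],v[1])))
print("corners",np.array([FL,FR,BL,BR]).round(3))
# yaw ~ chest: hover behind/above knob, wrist look
q=R.from_quat([1,0,0,0])
yaw=np.radians(-6)
Q=(R.from_euler('z',yaw)*q).as_quat()
move_ptp([0.45,0.245,0.28],Q)
p=camera_params("wrist");im=read_camera("wrist");cv2.imwrite("pics/w1.png",im[:,:,::-1])
for n in ["stay_knob","drawer_face"]:
    for d in tip_of("wrist",n)[:3]: print(n,np.round(d["at"],1),round(d["confidence"],2),atz(p,d["at"],.12 if n[0]=="s" else .0455).round(4))
print(proj(p,[[.494,.246,.12]]),read_time_s(),read_eef_pos(),read_qpos().round(2) if hasattr(read_qpos(),'round') else read_qpos())
E
```

```text
front y 0.17893018660092425 -7.258709930070009
back y 0.18808786551575465 -9.592180981257721
left x 0.17357693289129356 -2.9828079152937472
right x 0.1654826171236518 -5.894395046867837
drawer [0.43641122 0.10884272 0.083     ] [0.45534768 0.2762949  0.083     ] 0.16851950398197574 -6.451927591530033
corners [[0.569 0.273 0.085]
 [0.546 0.096 0.085]
 [0.742 0.264 0.085]
 [0.711 0.079 0.085]]
stay_knob [270.  149.4] 0.6 [0.491  0.2453 0.12  ]
drawer_face [328.8 183.6] 0.9 [0.4422 0.1927 0.0455]
[[268.64095544 145.60367011]] 3.675 [0.45035135 0.24448289 0.2798662 ] [ 0.63  0.47 -1.47  1.85  0.49  1.28 -2.66]
```

View pics/w1.png

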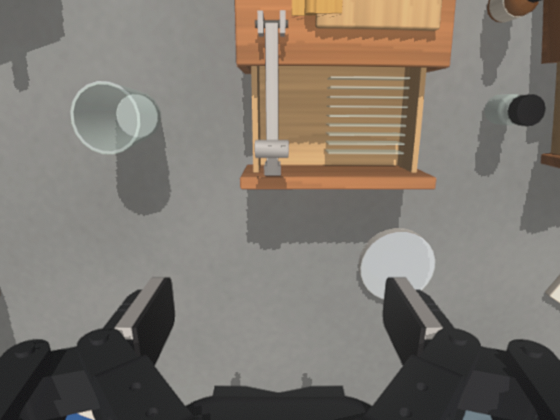

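Wrist view: the knob is at (272,149) and the pivot at (272,20). The drawer front's outer edge is horizontal at row 188 (columns 242–434), so a yaw of about -6° is right. Scene and wrist agree on the knob within about 3 mm. The IK put joint 3 at its limit, so I'll reconfigure through the start posture and then check from near.

```bash
python3 - <<'E'
from h import *
p=camera_params("wrist")
k=atz(p,(272,149),.127);v=atz(p,(272,20),.098);d=v-k;print("stay dir",np.hypot(*d[:2]),np.degrees(np.arctan2(d[1],d[0])),k)
a,b=atz(p,(242,187.5),.083),atz(p,(434.5,188),.083);e=a-b;print("front",a,b,np.linalg.norm(e),np.degrees(np.arctan2(-e[0],e[1])))
move_j([1.228,0.383,0.044,1.598,-0.018,1.161,-0.05])
move_j([-0.47,0.30,0.0,1.6,0.0,1.2,-1.15])
print(read_eef_pos(),read_tcp_rot())
yaw=np.radians(-6)
Q=(R.from_euler('z',np.pi+yaw)*R.from_quat([1,0,0,0])).as_quat()
move_ptp([0.490,0.246,0.20],Q); move_gripper(0.055,20)
p=camera_params("wrist");im=read_camera("wrist");cv2.imwrite("pics/w2.png",im[:,:,::-1])
for d in tip_of("wrist","stay_knob")[:3]: print(np.round(d["at"],1),round(d["confidence"],2),atz(p,d["at"],.12).round(4))
print(proj(p,[[.492,.2455,.12]]),read_time_s(),read_eef_pos(),np.round(read_qpos(),2))
E
```

```text
stay dir 0.09601841393776016 -5.964672425147279 [0.49171301 0.2438565  0.127     ]
front [0.45515631 0.27588888 0.083     ] [0.43657101 0.10082272 0.083     ] 0.1760499191014219 -6.059914684398689
[0.5874066  0.2504223  0.30175636] [ 9.02705215e-01  4.29760122e-01  2.07239897e-02 -2.17969453e-04]
[277.5 239.4] 0.82 [0.4918 0.2446 0.12  ]
[[279.05409825 239.54595601]] 12.575 [0.490008   0.24603749 0.20001263] [-0.27  0.26 -0.31  1.88  0.09  1.01  0.85]
```

View pics/w2.png

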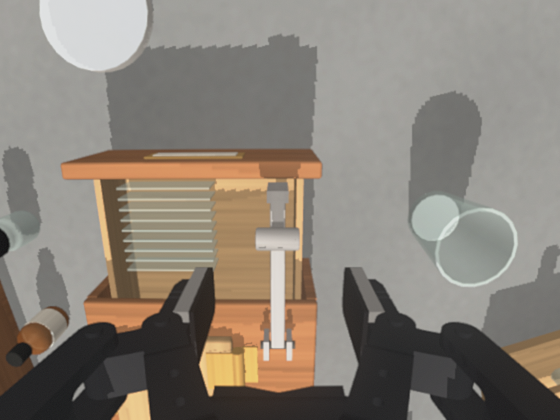

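Near view: the knob is centred at (278,239), which gives (0.4918, 0.2446). It lies level and symmetric between the jaws, with the glass well clear. Now I'll pinch and swing it.

```bash
python3 - <<'E'
from h import *
K=np.array([.4918,.2446,.12]);ux=np.array([np.cos(np.radians(-6)),np.sin(np.radians(-6)),0]);uz=np.array([0,0,1.])
P=K+.095*ux-.026*uz
pos=lambda a:P+(-.095*np.cos(a)+.026*np.sin(a))*ux+(.095*np.sin(a)+.026*np.cos(a))*uz
movel(K+[0,0,.03],speed=.12); movel(K,speed=.08)
print("ft",np.round(read_ft_force(),1)); move_gripper(.02,25); print("gap",read_finger_gap(),"ft",np.round(read_ft_force(),1))
for a in [.2,.4,.6,.8,1.0,1.2,1.4,1.58]:
    movel(pos(a),speed=.09); f=np.round(read_ft_force(),1); print(a,f,round(read_finger_gap(),4))
    if np.linalg.norm(f)>30 or read_finger_gap()<.022: break
cv2.imwrite("pics/s1.png",np.vstack([read_camera("scene")[130:400,200:480],])[:,:,::-1].repeat(2,0).repeat(2,1))
print(read_time_s(),read_eef_pos(),pos(1.58),np.round(read_qpos(),2))
E
```

```text
ft [ 0.1 -0.5  0.5]
gap 0.025484219355408764 ft [-0.6  0.2  1.3]
0.2 [ 0.3  1.5 -0.5] 0.0252
0.4 [-1.1  3.   1.3] 0.0256
0.6 [-3.7  2.8  1.9] 0.0253
0.8 [-2.8  3.1  2.9] 0.0255
1.0 [-1.2  3.2  2.8] 0.0255
1.2 [-1.4  4.6  1.3] 0.0256
1.4 [-0.9  4.5  3.8] 0.0254
1.58 [0.8 4.7 4.2] 0.0253
17.0 [0.61376349 0.23220198 0.18941254] [0.6130056  0.23186078 0.18875668] [-0.22  0.46 -0.26  1.63  0.13  1.07  0.94]
```

View pics/s1.png

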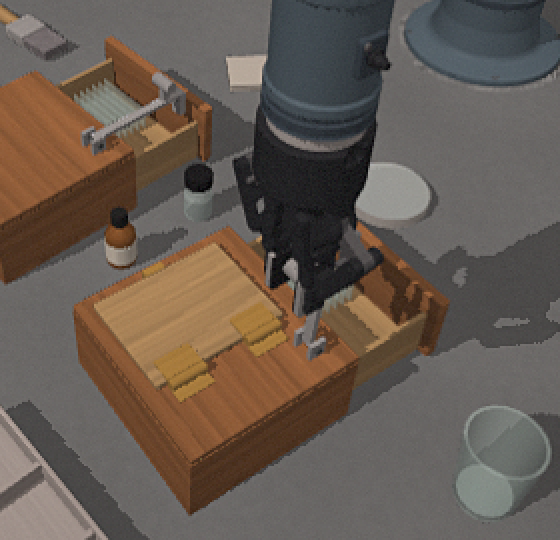

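The stay is held upright in the gripper and the other chest's stay is down. Next I'll release, retreat upward and push the drawer right of its middle.

```bash
python3 - <<'E'
from h import *
c,s=np.cos(np.radians(-6)),np.sin(np.radians(-6));ux=np.array([c,s,0]);uy=np.array([-s,c,0])
e=np.array(read_eef_pos())
move_gripper(.055); movel(e+[0,0,.085],speed=.15)
F=np.array([.4459,.188,.06])-.035*uy
A=F-.04*ux
movel(A+[0,0,.2],speed=.25)
cv2.imwrite("pics/s2.png",read_camera("scene")[150:400,200:480,::-1].repeat(2,0).repeat(2,1))
move_gripper(0.0,20); movel(A,speed=.15)
f0=np.array(read_ft_force());print("t",read_time_s(),"f0",f0.round(1))
d=-.03;out=[]
while d<.10:
    d+=.01 if d<.06 else .004
    movel(F+ux*d,speed=.06)
    fx=float((np.array(read_ft_force())-f0)@ux); pr=(np.array(read_eef_pos())-F)@ux; out.append((round(d,3),round(pr,4),round(fx,1)))
    if fx<-12: break
print(out,read_time_s())
cv2.imwrite("pics/s3.png",read_camera("scene")[150:400,200:480,::-1].repeat(2,0).repeat(2,1))
E
```

```text
t 21.2667 f0 [ 0.3 -0.1 -1.1]
[(-0.02, np.float64(-0.0195), -0.9), (-0.01, np.float64(-0.0095), -0.4), (0.0, np.float64(0.0009), 0.2), (0.01, np.float64(0.0111), -0.8), (0.02, np.float64(0.0211), 0.9), (0.03, np.float64(0.031), -0.9), (0.04, np.float64(0.041), 0.6), (0.05, np.float64(0.051), -1.2), (0.06, np.float64(0.0611), -0.5), (0.064, np.float64(0.0644), -0.4), (0.068, np.float64(0.0683), -0.2), (0.072, np.float64(0.0725), -1.2), (0.076, np.float64(0.0766), -1.6), (0.08, np.float64(0.0803), -0.5), (0.084, np.float64(0.0802), -6.4), (0.088, np.float64(0.0799), -13.0)] 26.0333
```

View pics/s3.png

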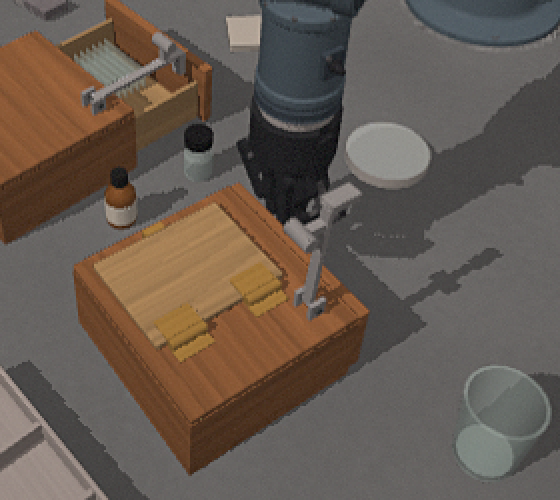

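The drawer is home (hard stop, flush front) and the stay stands upright. I'll back off and check.

```bash
python3 - <<'E'
from h import *
c,s=np.cos(np.radians(-6)),np.sin(np.radians(-6));ux=np.array([c,s,0])
e=np.array(read_eef_pos())
movel(e-ux*.07,speed=.1); movel(e-ux*.07+[0,0,.2],speed=.2)
pause(.3)
a=read_camera("scene")[130:400,180:480];b=read_camera("side")[100:330,180:440]
o=np.zeros((600,800,3),np.uint8);x=cv2.resize(a,None,fx=1.35,fy=1.35);y=cv2.resize(b,None,fx=1.5,fy=1.5)
o[:x.shape[0],:x.shape[1]]=x;o[:y.shape[0],410:410+y.shape[1]]=y;cv2.imwrite("pics/f.png",o[:,:,::-1])
print(read_time_s(),np.round(read_ft_force(),1))
E
```

```text
28.5667 [-0.1 -0.4  0.5]
```

View pics/f.png

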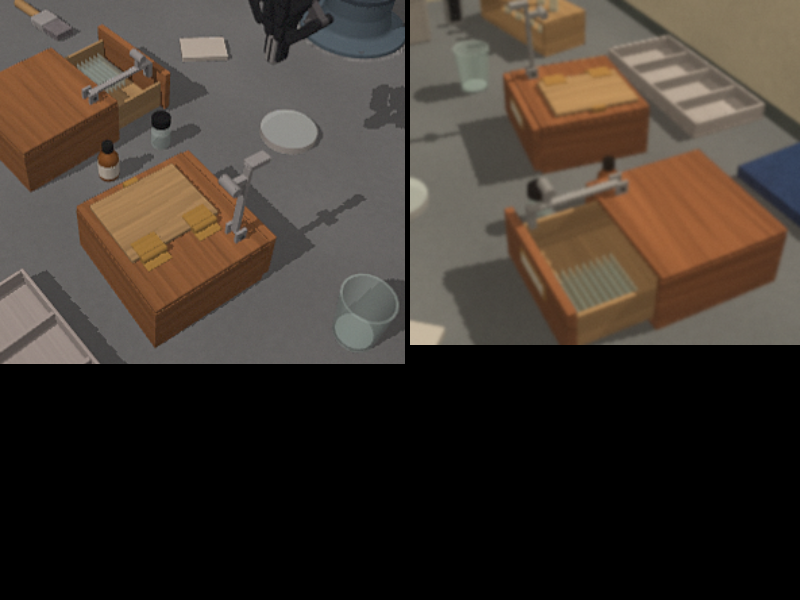

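Both views show the lidded drawer flush, its stay upright at (240,195) in the left half and (530,40) in the right half, and the plain chest's stay down. The robot is clear.

```bash
python3 -c "
from bench import *
sign_off()"
```

```text
the job is handed in; nothing more can be done
```

The job is done and handed in at about 28.6 s, inside the 46 s limit.

- **Stay:** I pinched the lidded (left) chest's stay knob and swung it to about 1.58 rad. I let go and left it standing upright.
- **Drawer:** I pushed it right of its middle with closed fingers. It stopped hard after about 95 mm of travel, judged by a 13 N push with no further movement.
- **Last checks:** The scene and side pictures both show the stay upright, the drawer flush, and the other chest's stay still down. The robot was clear, with about 0 N at the wrist. No check failed or disagreed.

The first IK solution put joint 3 close to its range limit (-1.47 against -1.48), so I went back through the start pose, which cost some seconds.

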